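Turn the trolley wheel until its valve stem points straight up

TASK

The barber's trolley wheel turns on a bench stand, leaning back a little, and must be set for pumping: with your fingertips gently push one spoke after another, drawing your fingers right out of the wheel at least once part-way, until the brass valve is at the very bottom of the wheel and its stem points straight up at the hub. Push on the spokes only, never on the tyre or the valve stem. Leave everything else on the worktop where it is, and leave the wheel standing still.

Things in the scene. Friction and masses are not known exactly. Their poses are not given: they have to be found in the camera images.
- stand: Grey bench stand fixed to the worktop. Origin on the worktop right below the wheel's centre; z up, y level in the wheel's plane; the wheel's open front looks to -x and up, its plane leaning back 25 degrees (top to +x). Axle direction (0.906, 0, -0.423), up-slope direction (0.423, 0, 0.906). Base plate 12 mm thick, 300 mm along y, x -110 to 120 mm. Two legs hold the axle from behind.
- hub (a point): Wheel's centre, in its middle plane, 165 mm above the worktop; x axis along the axle to the back. Hub 56 mm wide, 36 mm out to the front. Five straight grey spokes, 72 degrees apart, from hub to rim, 16 mm wide, 44 mm deep along the axle (22 mm to each side of the middle plane, 4 mm proud of the tyre). Rim's inner radius 102 mm. Fingers fit into the windows between the spokes from the front.
- wheel (a joint): Wheel's angle about its axle, rad. 0 or a whole turn: valve at the bottom, stem up. At q the valve lies from the hub sin q along stand y and -cos q along the up-slope direction; the spokes lie so at q + 36, 108, 180, 252, 324 degrees. It can be turned either way, over a full turn. Starts with the valve in the upper part. Friction 0.22 N m (3 N at mid-spoke); it stays where it is left.
- stem_tip (a point): Free tip of the valve stem, 66 mm from the wheel's centre in its middle plane; x axis along the axle to the back, z axis points along the stem, from the rim to the hub.
- stem: Brass valve stem, 11 mm thick, standing inward from the rim towards the hub from 104 mm to 66 mm radius. Origin at the wheel's centre; turns with the wheel. Not to be pushed.
- tyre: Black round-section tyre, 36 mm thick (18 mm to either side of the middle plane), between radius 108 and 144 mm. Origin at the wheel's centre; turns with the wheel. Not to be pushed.
- spanner: Loose steel spanner, 150 mm long, lying near the front of the stand; origin under its middle. Leave it.
- guard: Loose black clipper guard, about 45 x 45 x 18 mm, near the front of the stand; origin under its middle. Leave it.
- clipper: Loose silver hair clipper lying down, 185 x 46 x 36 mm; origin under its middle. Leave it.
- trimmer: Loose brass-coloured hair trimmer lying down, 185 x 46 x 36 mm; origin under its middle. Leave it.
- comb: Loose black comb lying flat, 180 x 35 x 6 mm; origin under its middle. Leave it.
- jar: Loose glass jar with steel cap, 72 mm wide, 130 mm tall; origin under its middle. Leave it.
- spray: Loose black spray bottle, 68 mm wide, 192 mm tall; origin under its middle. Leave it.
- pump: Loose hand pump lying down, 235 x 85 x 34 mm; origin under its barrel. Leave it.

How it is judged:
By the outcome, as a careful person would: the job done as asked, in the order asked, and still so for the second after the job is handed in, with the robot touching nothing.
It also fails if it takes over 61 s, if anything falls off the work surface, if the arm or the gripper's body presses on something with over 40 N, if the wrist force passes 120 N, or if a joint passes its speed limit or range.

ROBOT

A 6-joint arm with a two-finger parallel gripper is mounted at the origin on the work surface. World frame = base frame: x ahead of the robot, y to its left, z up, the work surface at z = 0. Lengths are in mm, angles in rad, forces in N, time in s.
With the tool pointing down it reaches from about 275 to 1000 mm from the base axis. Payload 8.4 kg.
Tool frame: the origin (TCP) lies midway between the tips of the shut fingers; the grasp point (between the pads) lies 19 mm behind it; z points along the fingers, y is the direction in which the jaws open and shut (so a half turn about z gives the same grasp; the last joint's range is limited). The gripper opens to 85 mm and grips with 20 to 120 N. Pads are 22 mm wide; open, the fingers measure 114 mm over their backs; the gripper's body (76 mm by 85 mm) begins 54 mm behind the grasp point. The pads swing forward as they close: fully open they stand 13 mm farther back than shut.
Start: joints at [1.257, 0.353, 1.633, -0, 1.155, -0.002], TCP at [191.731, 594.867, 231.281] pointing down, gripper open.
Joint ranges: [-2.63, 2.63], [-0.92, 2.1], [0.06, 2.66], [-1.3, 4.44], [0, 2.69], [-3.02, 3.02]. Speed limits (rad/s): [2.22, 2.22, 2.79, 3.14, 3.14, 3.14].

INTERFACE

Orientations are given as [roll, pitch, yaw] about the fixed x, y, z axes, in that order (R = Rz(yaw) Ry(pitch) Rx(roll)).
In Python, from rig import * gives the robot as it stands.
- The arm moves only by the tool play_rows, never from a script. Its argument "moves" is a list of rows, each a list of 3 entries, a list of its own where there are three numbers: the shift along the tool's x, y, z in m, then the turn, a rotation vector about the tool's x, y, z in rad, then the opening in per cent of the stroke, from 0 (shut) to 100 (fully open). In form: [[[x, y, z], [rx, ry, rz], fingers], ...]. A call has 1 to 20 rows; each row shifts and turns the commanded pose from where the row before left it, along the tool's axes as they then stand; what a row does not reach is not made up. A row lasts 1/10 s, in which the tool goes at most 50 mm and 8.59 degrees, less where a joint would pass 70% of its speed; a pose out of reach is approached as far as the arm can. A call is refused whole if a number of a shift passes 0.05 or a number of a turn 0.15, either way. A call with a gripper value outside its range is refused whole. The fingers move at their own pace and stop on an object; "squeeze" is the grip in N (left out, the last holds). Time passes only in rows, so rows that do not move let the fingers close. It gives the time, the measured TCP pose, the force and the opening at its end, in the units of the state.
- sense(): the state, without advancing time (a new reading comes with each control period).
- grab_frame(name): name is "scene" or "top" or "wrist"; returns a dict with "pixels" (420x560x3 uint8, red, green, blue), "intrinsics" (3x3 intrinsics, pixels), "R" (3x3) and "t" (3): a world point X has camera coordinates R X + t. Camera axes: x right, y down, z forward; pixel columns grow to the right and rows downward; lengths in mm; the calibration is good to about 2 mm. A picture is of the moment at which its call begins. There is no depth.
- sign_off(): hands the job in, once; it reports no verdict.
The state is a dict: "clock": time; "qpos": joint angles; "qvel": joint speeds; "joint_efforts": joint torques, N m; "eef_pos": TCP position; "tcp_rot": TCP orientation; "contact_force": force on the tool from outside, world axes, zero at the start; "wrist_torque": the same for the moment, N m; "opening": opening from 0.0 (shut) to 1.0 (fully open).
Only numpy, scipy, OpenCV 4.12 (cv2) and the standard library are available. Lean on these libraries where they do the work, as an engineer would, in place of code of your own. Each camera call takes 0.05 s, during which the arm holds its last target. There are 200 camera calls.

## Working session

There is one attempt and no reset: what is moved stays moved. The work goes in short steps, Python scripts to look and compute and a tool call to move; the robot and the scene stay as the last step left them, time stands still between calls to the robot, and variables do not carry over. Pictures are saved under pics/ and viewed, about 8 in all and at most 12, crops included, and the job is handed in when it is done.

Besides the shell and the picture viewer there is one more tool, called as name(argument=value, ...) on one line, values as JSON. play_rows: Moves the arm, as the interface text tells. Its arguments: {"type":"object","properties":{"moves":{"type":"array"},"squeeze":{"type":"number"}},"required":["moves"]}

```bash
mkdir -p pics; ls; python3 - <<'E'
from rig import *
import cv2,numpy as np
s=sense();print(s)
a=[]
for n in("scene","top"):
    f=grab_frame(n);cv2.imwrite(f'pics/{n}0.png',f['pixels'][:,:,::-1]);np.savez(f'{n}0.npz',**f)
    print(n,f['intrinsics'],f['R'],f['t'])
E
```

```text
pics
{'clock': 0.0, 'qpos': array([ 1.25660004e+00,  3.52507575e-01,  1.63267897e+00, -3.58550741e-05,
        1.15565891e+00, -2.42110220e-03]), 'qvel': array([ 0.00123257, -0.00162837,  0.0001146 , -0.00030914, -0.00073899,
       -0.00059391]), 'joint_efforts': array([-8.76312206e-04, -5.61919248e+01, -3.14986181e+01,  1.62596602e-04,
       -3.38410847e-01, -2.43799076e-05]), 'eef_pos': array([191.83550824, 595.15178518, 231.8979884 ]), 'tcp_rot': array([3.14084554e+00, 3.46293179e-05, 2.82983190e+00]), 'contact_force': array([ 0.25967009, -1.14918097,  0.55941509]), 'wrist_torque': array([ 0.03084173,  0.01219962, -0.05493831]), 'opening': 1.0030186451172778}
scene [[413.92968129   0.         275.53962475]
 [  0.         413.92968129 210.44619684]
 [  0.           0.           1.        ]] [[-0.12851496  0.991618    0.0133287 ]
 [ 0.78106223  0.10949014 -0.6147794 ]
 [-0.61108567 -0.0685978  -0.78858648]] [  74.34078558 -380.45135335 1561.87846466]
top [[391.95319389   0.         279.02376759]
 [  0.         391.95319389 211.56944415]
 [  0.           0.           1.        ]] [[-0.02476429 -0.9994493  -0.02208659]
 [-0.99500656  0.026779   -0.09615   ]
 [ 0.09668851  0.01959521 -0.99512178]] [  21.36214842  578.48510099 1425.36822936]
```

View pics/scene0.png

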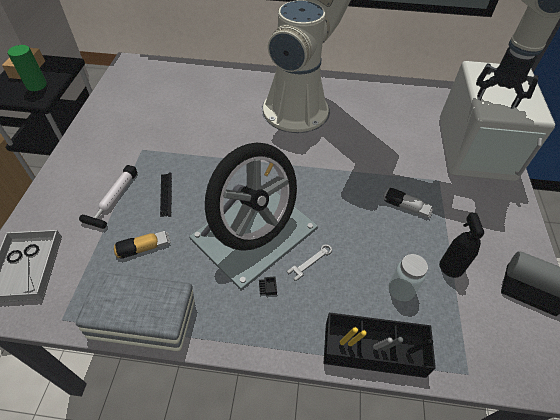

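View pics/top0.png

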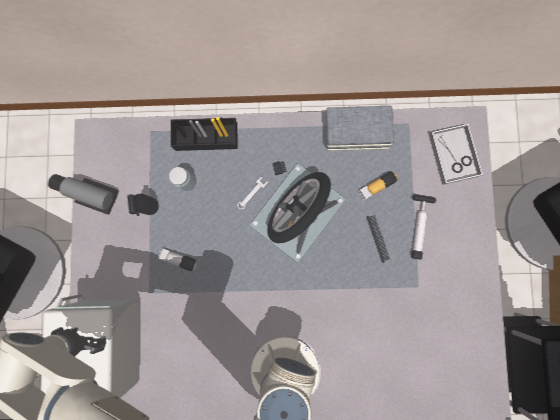

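Scene view: brass stem at about (268,170), the hub's front at (262,201), spanner at (310,262) and guard at (268,286), so the front faces away from the robot. In the top view the plate's corner bolts are near (298,167), (254,224), (298,257) and (340,201).

```bash
cat > h.py <<'E'
import numpy as np,cv2
def load(n): return dict(np.load(n))
def proj(f,X):
    c=np.atleast_2d(X)@f['R'].T+f['t'];p=c@f['intrinsics'].T;return p[:,:2]/p[:,2:]
def ray(f,uv):
    uv=np.atleast_2d(uv).astype(float);d=np.c_[uv,np.ones(len(uv))]@np.linalg.inv(f['intrinsics']).T@f['R'];return -f['R'].T@f['t'],d
def onplane(f,uv,p,n):
    o,d=ray(f,uv);return o+d*(((p-o)@n)/(d@n))[:,None]
E
python3 - <<'E'
from h import *
for n,b in(('scene',(150,110,350,310)),('top',(230,150,370,275))):
    f=load(n+'0.npz');im=f['pixels']
    print(n,'cam',-f['R'].T@f['t'])
    k=4
    cv2.imwrite(f'pics/{n}c.png',cv2.resize(im[b[1]:b[3],b[0]:b[2],::-1],None,fx=4 if n=='top' else 3,fy=4 if n=='top' else 3,interpolation=cv2.INTER_CUBIC))
f=load('top0.npz')
print(onplane(f,[(298,167),(254,224),(298,257),(340,201)],np.array([0,0,12.]),np.array([0,0,1.])).round())
f=load('scene0.npz')
print(onplane(f,[(242,282),(196,235),(314,227)],np.array([0,0,12.]),np.array([0,0,1.])).round())
E
```

```text
scene cam [1261.15163841   75.07944357  996.79172606]
top cam [ 438.30876633  -22.07126286 1474.50813068]
[[ 748.  -69.   12.]
 [ 536.  102.   12.]
 [ 410.  -59.   12.]
 [ 614. -223.   12.]]
[[ 749.  -68.   12.]
 [ 619. -226.   12.]
 [ 543.  109.   12.]]
```

View pics/scenec.png

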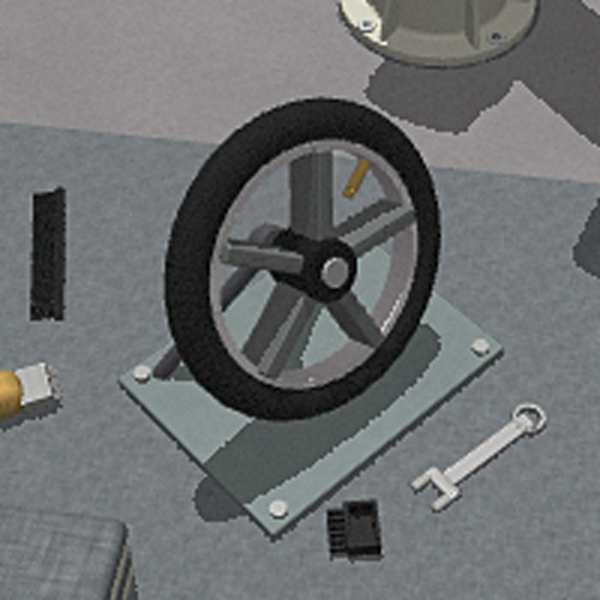

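View pics/topc.png

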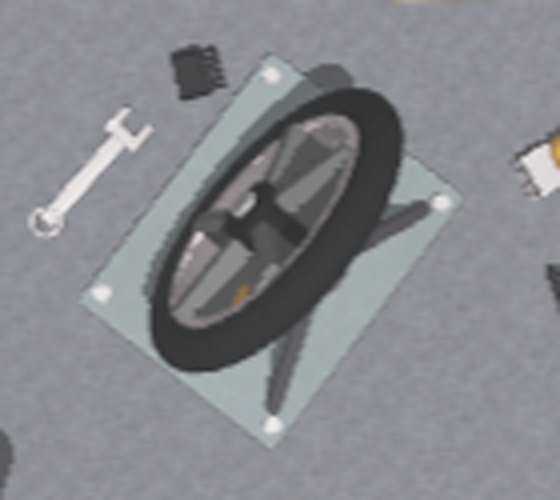

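Crops: bolts at scene (242.7,279.7), (197.3,234.3), (310.3,225.3), and at top (297.5,168.7), (255.2,223), (298,256.2), (340.2,200.5). Stem tip is at scene (266.5,175), its base at (271,163.5).

```bash
cat >> h.py <<'E'
Z=np.array([0,0,1.])
def stand(org,yaw):
    c,s=np.cos(yaw),np.sin(yaw);Rs=np.array([[c,-s,0],[s,c,0],[0,0,1]])
    return Rs,np.array([org[0],org[1],0.])
E
python3 - <<'E'
from h import *
t=load('top0.npz');s=load('scene0.npz')
P=onplane(t,[(297.5,168.7),(255.2,223),(298,256.2),(340.2,200.5)],np.array([0,0,14.]),Z)[:,:2]
Q=onplane(s,[(242.7,279.7),(310.3,225.3),(197.3,234.3)],np.array([0,0,14.]),Z)[:,:2]
print(P.round(1),Q.round(1))
B=P.copy();B[0]=(P[0]+Q[0])/2;B[1]=(P[1]+Q[1])/2;B[3]=(P[3]+Q[2])/2
c=B.mean(0); ydir=(B[0]-B[1])+(B[3]-B[2]); yaw=np.arctan2(ydir[1],ydir[0])-np.pi/2
print('c',c,'yaw',np.degrees(yaw),'sides',[np.linalg.norm(B[i]-B[i-1]).round(1) for i in range(4)])
Rs,_=stand(c,yaw); o=c-5*Rs[:2,0]   # plate centre at x=+5
hub=np.array([o[0],o[1],165.])
ax=Rs@[.9063,0,-.4226];up=Rs@[.4226,0,.9063];y=Rs[:,1]
print('org',o,'ax',ax,'up',up,'y',y,'hubpx',proj(s,[hub,hub-36*ax]),proj(t,[hub,hub-36*ax]))
for nm,f,px in(('scene',s,[(266.7,175),(271,163.5)]),('top',t,[(290,224)])):
    X=onplane(f,px,hub,ax)-hub
    a,b=X@y,X@up;print(nm,np.hypot(a,b),np.degrees(np.arctan2(a,-b)))
# fit tyre ellipse check
th=np.linspace(0,6.28,13)
np.savez('st.npz',hub=hub,ax=ax,up=up,y=y,Rs=Rs)
for f,n in((s,'scene'),(t,'top')):
    im=f['pixels'][:,:,::-1].copy()
    th=np.linspace(0,6.28,90)
    for r,col in((102,(0,0,255)),(144,(0,255,0))):
        for p in proj(f,hub+r*np.outer(np.cos(th),y)+r*np.outer(np.sin(th),up)): cv2.circle(im,tuple(np.int32(p*8)),8,col,-1,shift=3)
    b=(190,130,320,290) if n=='scene' else (230,150,370,275)
    cv2.imwrite(f'pics/o{n}.png',cv2.resize(im[b[1]:b[3],b[0]:b[2]],None,fx=2.8,fy=2.8))
a=cv2.imread('pics/oscene.png');b=cv2.imread('pics/otop.png');H=max(a.shape[0],b.shape[0])
pad=lambda i:np.pad(i,((0,H-i.shape[0]),(0,0),(0,0)))
cv2.imwrite('pics/o.png',np.hstack([pad(a),pad(b)]))
E
```

```text
[[ 741.1  -67.2]
 [ 539.7   96.8]
 [ 412.5  -59.4]
 [ 615.7 -223.2]] [[ 743.4  -66.9]
 [ 540.2   97.7]
 [ 616.9 -221.9]]
c [577.74138978 -62.93735005] yaw -128.8774423293674 sides [np.float64(200.1), np.float64(260.6), np.float64(202.0), np.float64(261.1)]
org [580.87967283 -59.04489845] ax [-0.56884519 -0.70554578 -0.4226    ] up [-0.26524768 -0.32899001  0.9063    ] y [ 0.77849032 -0.62765661  0.        ] hubpx [[253.83997313 197.17571396]
 [262.23223897 200.54387335]] [[297.58990532 206.52481105]
 [289.88354338 200.1136078 ]]
scene [67.90648586 99.5995628 ] [-119.39118135 -123.3853304 ]
top [75.25008858] [-121.47984224]
```

View pics/o.png

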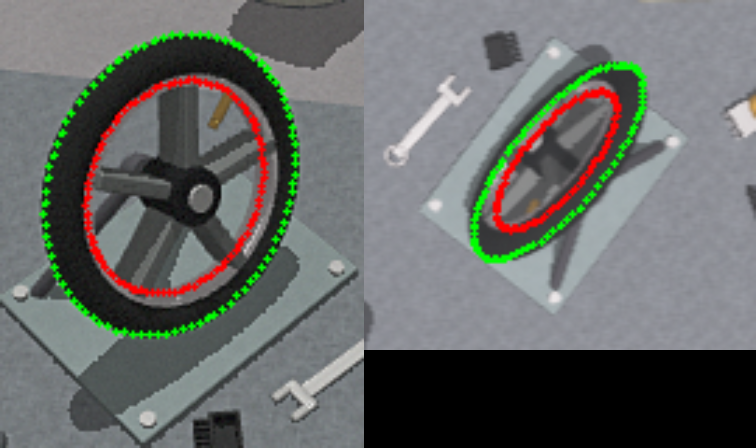

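Overlay fits well: the hub is at (581,-59,165) and q ≈ -121.5°, so the wheel needs about +121°. The plan is two pushes of about 60° on spokes at the +y side, windows without the valve, then rise, cross and tilt.

```bash
cat >> h.py <<'E'
from scipy.spatial.transform import Rotation as Ro
try: S=dict(np.load('st.npz'));hub,ax,up,yy=S['hub'],S['ax'],S['up'],S['y']
except FileNotFoundError: pass
def pt(r,phi,d=0): p=np.radians(phi);return hub+r*(np.sin(p)*yy-np.cos(p)*up)+d*ax   # d: depth along axle, + = back
tilt=np.radians(45)
zd=np.append(np.sin(tilt)*S['Rs'][:2,0],-np.cos(tilt))
E
python3 - <<'E'
from h import *
R0=Ro.from_euler('xyz',[np.pi,0,2.83])
Rz=Ro.from_euler('z',-1.3)
ax0=np.cross([0,0,-1],zd);ax0/=np.linalg.norm(ax0)
Rt=Ro.from_rotvec(ax0*tilt)*Rz*R0
print(Rt.as_matrix().round(3), 'rot',(R0.inv()*Rt).as_rotvec())
T=pt(65,95,-5); pre=T-130*zd
print('T',T,'pre',pre, 'tool shift',R0.inv().apply(pre+[0,0,100]-[192,595,452]))
E
```

```text
[[-0.107  0.89  -0.444]
 [ 0.816 -0.177 -0.55 ]
 [-0.568 -0.421 -0.707]] rot [ 0.80744606 -0.23485617  1.22860824]
T [632.63055339 -98.0233707  172.24730123] pre [690.32718529 -26.46151866 264.17118278] tool shift [-664.85554855 -438.76132731   87.82881722]
```

play_rows(moves=[[[0, 0, -0.02], [0, 0, 0], 0], [[0, 0, -0.03], [0, 0, 0], 0], [[0, 0, -0.03], [0, 0, 0], 0], [[0, 0, -0.03], [0, 0, 0], 0], [[0, 0, -0.03], [0, 0, 0], 0], [[0, 0, -0.03], [0, 0, 0], 0], [[0, 0, -0.03], [0, 0, 0], 0], [[0, 0, -0.02], [0, 0, 0], 0], [[0, 0, 0], [0, 0, 0], 0], [[0, 0, 0], [0, 0, 0], 0]])

```text
clock: 1.1
eef_pos: [191.7, 594.6, 450.0]
tcp_rot: [-3.14, 0.0, 2.83]
contact_force: [0.3, 0.4, -8.8]
opening: 0.002
```

play_rows(moves=[[[-0.018, -0.012, 0], [0, 0, 0], 0], [[-0.033, -0.022, 0], [0, 0, 0], 0], [[-0.035, -0.023, 0], [0, 0, 0], 0], [[-0.035, -0.023, 0], [0, 0, 0], 0], [[-0.035, -0.023, 0], [0, 0, 0], 0], [[-0.035, -0.023, 0], [0, 0, 0], 0], [[-0.035, -0.023, 0], [0, 0, 0], 0], [[-0.035, -0.023, 0], [0, 0, 0], 0], [[-0.035, -0.023, 0], [0, 0, 0], 0], [[-0.035, -0.023, 0], [0, 0, 0], 0], [[-0.035, -0.023, 0], [0, 0, 0], 0], [[-0.035, -0.023, 0], [0, 0, 0], 0], [[-0.035, -0.023, 0], [0, 0, 0], 0], [[-0.035, -0.023, 0], [0, 0, 0], 0], [[-0.035, -0.023, 0], [0, 0, 0], 0], [[-0.035, -0.023, 0], [0, 0, 0], 0], [[-0.035, -0.023, 0], [0, 0, 0], 0], [[-0.035, -0.023, 0], [0, 0, 0], 0], [[-0.035, -0.023, 0], [0, 0, 0], 0], [[-0.018, -0.012, 0], [0, 0, 0], 0]])

```text
clock: 3.1
eef_pos: [690.1, -28.5, 448.4]
tcp_rot: [-3.14, -0.003, 2.828]
contact_force: [-1.0, -0.2, -7.2]
opening: -0.002
```

play_rows(moves=[[[0, 0, 0], [0.08, -0.023, 0.123], 0], [[0, 0, 0], [0.08, -0.023, 0.123], 0], [[0, 0, 0], [0.08, -0.023, 0.123], 0], [[0, 0, 0], [0.08, -0.023, 0.123], 0], [[0, 0, 0], [0.08, -0.023, 0.123], 0], [[0, 0, 0], [0.08, -0.023, 0.123], 0], [[0, 0, 0], [0.08, -0.023, 0.123], 0], [[0, 0, 0], [0.08, -0.023, 0.123], 0], [[0, 0, 0], [0.08, -0.023, 0.123], 0], [[0, 0, 0], [0.08, -0.023, 0.123], 0], [[0, 0, 0], [0, 0, 0], 0], [[0, 0, 0], [0, 0, 0], 0]])

```text
clock: 4.3
eef_pos: [689.7, -25.4, 449.3]
tcp_rot: [-2.606, 0.595, 1.702]
contact_force: [0.1, -0.2, -6.9]
opening: 0.005
```

```bash
cat >> h.py <<'E'
def to(X,s):
    R=Ro.from_euler('xyz',s['tcp_rot']);return R.inv().apply(X-s['eef_pos'])
E
python3 - <<'E'
from rig import *
from h import *
s=sense();print(s['clock'],s['eef_pos'],s['tcp_rot'],s['qpos'].round(2),s['contact_force'])
R=Ro.from_euler('xyz',s['tcp_rot']).as_matrix();print(R.round(3),zd)
T=pt(65,95,-5)
for d in(100,130,): print(d,to(T-d*R[:,2],s).round(1))
f=grab_frame('scene');cv2.imwrite('pics/s1.png',f['pixels'][:,:,::-1])
E
```

```text
4.3 [689.74163189 -25.41701181 449.34188873] [-2.6058721   0.59473986  1.70234474] [ 0.19  0.69  0.84 -0.58  2.17  0.03] [ 0.09354507 -0.17627248 -6.88719586]
[[-0.109  0.89  -0.443]
 [ 0.821 -0.171 -0.545]
 [-0.56  -0.423 -0.712]] [-0.44382025 -0.55047578 -0.70710678]
100 [101.8  78.7 162.2]
130 [101.8  78.7 132.2]
```

View pics/s1.png

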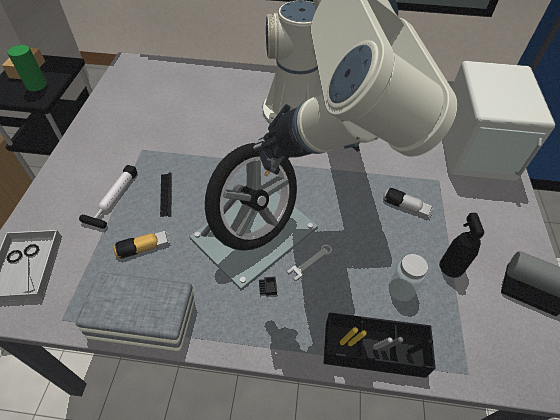

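View shows the arm tilted in front and above the wheel, everything else untouched. Going down to the pre-entry point.

play_rows(moves=[[[0.009, 0.007, 0.011], [0, 0, 0], 0], [[0.017, 0.013, 0.022], [0, 0, 0], 0], [[0.017, 0.013, 0.022], [0, 0, 0], 0], [[0.017, 0.013, 0.022], [0, 0, 0], 0], [[0.017, 0.013, 0.022], [0, 0, 0], 0], [[0.017, 0.013, 0.022], [0, 0, 0], 0], [[0.008, 0.007, 0.011], [0, 0, 0], 0], [[0, 0, 0], [0, 0, 0], 0], [[0, 0, 0], [0, 0, 0], 0]])

```text
clock: 5.25
eef_pos: [691.2, -26.8, 268.0]
tcp_rot: [-2.611, 0.597, 1.697]
contact_force: [-0.7, 0.0, -6.2]
opening: -0.0
```

```bash
python3 - <<'E'
from rig import *
from h import *
s=sense();print(s['clock'],s['eef_pos'],s['tcp_rot'],s['qpos'].round(2),s['contact_force'])
for d in (-40,-5): print(d,to(pt(65,94.5,d),s).round(1))
for n in('wrist','scene'):
    f=grab_frame(n);np.savez(n+'1.npz',**f)
w=load('wrist1.npz');sc=load('scene1.npz')
im=w['pixels'][:,:,::-1].copy()
p=proj(w,[pt(65,94.5,-22)])[0];print(p)
cv2.circle(im,tuple(np.int32(p)),4,(0,0,255),-1)
cv2.imwrite('pics/w1.png',np.hstack([cv2.resize(im,(400,300)),cv2.resize(sc['pixels'][110:310,170:370,::-1],(300,300))]))
E
```

```text
5.25 [691.22649555 -26.79207131 267.95598925] [-2.61117368  0.59693294  1.69652308] [ 0.19  0.77  1.07 -0.5   1.9   0.21] [-0.67984281  0.01017168 -6.23121628]
-40 [ 11.7   7.8 100.3]
-5 [  1.8   0.6 133.1]
[281.02760303 197.58767662]
```

View pics/w1.png

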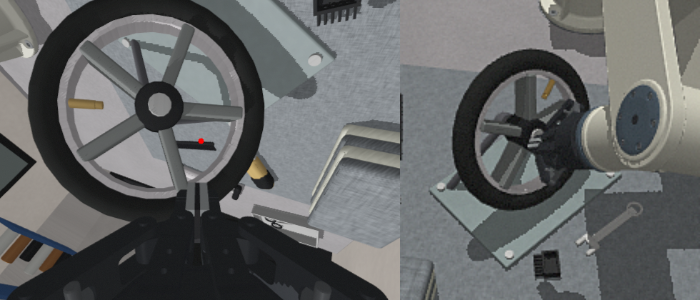

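The wrist view shows the entry target (red, 201,141 in the half) in the free window between two spokes, with the stem at the far left. Inserting, and working out the arc steps.

play_rows(moves=[[[0, 0, 0.015], [0, 0, 0], 0], [[0, 0, 0.025], [0, 0, 0], 0], [[0.001, 0, 0.025], [0, 0, 0], 0], [[0, 0, 0.025], [0, 0, 0], 0], [[0, 0.001, 0.023], [0, 0, 0], 0], [[0.001, 0, 0.02], [0, 0, 0], 0], [[0, 0, 0], [0, 0, 0], 0]])

```text
clock: 6.05
eef_pos: [631.8, -98.7, 170.1]
tcp_rot: [-2.608, 0.597, 1.697]
contact_force: [-0.3, 0.3, -6.3]
opening: -0.0
```

```bash
cat >> h.py <<'E'
def where(s):
    v=s['eef_pos']-hub;a,b=v@yy,v@up;return dict(r=round(np.hypot(a,b),1),phi=round(np.degrees(np.arctan2(a,-b))%360,1),d=round(v@ax,1),t=round(s['clock'],2),F=s['contact_force'].round(1))
def arc(s,phis,r=65,d=-5):
    R=Ro.from_euler('xyz',s['tcp_rot']);X=np.vstack([s['eef_pos']]+[pt(r,p,d) for p in phis]);return (R.inv().apply(np.diff(X,axis=0))/1000).round(4)
E
python3 - <<'E'
from rig import *
from h import *
s=sense();print(where(s),s['tcp_rot'])
for p,a in zip(range(100,173,6),arc(s,range(100,173,6))):print(p,a)
E
```

```text
{'r': np.float64(64.7), 'phi': np.float64(93.7), 'd': np.float64(-3.1), 't': 6.05, 'F': array([-0.3,  0.3, -6.3])} [-2.6079209   0.59700315  1.69697805]
100 [-0.0045 -0.0041 -0.0042]
106 [-0.0041 -0.0049 -0.0023]
112 [-0.0035 -0.0054 -0.0022]
118 [-0.0029 -0.0058 -0.0021]
124 [-0.0023 -0.0061 -0.002 ]
130 [-0.0016 -0.0063 -0.0019]
136 [-0.001  -0.0065 -0.0017]
142 [-0.0003 -0.0066 -0.0015]
148 [ 0.0004 -0.0067 -0.0013]
154 [ 0.0011 -0.0066 -0.0011]
160 [ 0.0017 -0.0065 -0.0009]
166 [ 0.0024 -0.0063 -0.0007]
172 [ 0.003  -0.0061 -0.0004]
```

play_rows(moves=[[[-0.0025, -0.002, -0.001], [0, 0, 0], 0], [[-0.002, -0.002, -0.001], [0, 0, 0], 0], [[-0.002, -0.0025, -0.001], [0, 0, 0], 0], [[-0.002, -0.0025, -0.001], [0, 0, 0], 0], [[-0.002, -0.0025, -0.001], [0, 0, 0], 0], [[-0.0015, -0.003, -0.001], [0, 0, 0], 0], [[-0.0015, -0.003, -0.001], [0, 0, 0], 0], [[-0.0015, -0.003, -0.001], [0, 0, 0], 0], [[-0.001, -0.003, -0.001], [0, 0, 0], 0], [[-0.001, -0.003, -0.001], [0, 0, 0], 0], [[-0.001, -0.003, -0.001], [0, 0, 0], 0], [[-0.001, -0.003, -0.001], [0, 0, 0], 0], [[-0.0005, -0.003, -0.001], [0, 0, 0], 0], [[-0.0005, -0.0035, -0.001], [0, 0, 0], 0]])

```text
clock: 7.45
eef_pos: [606.3, -99.8, 208.1]
tcp_rot: [-2.61, 0.597, 1.697]
contact_force: [2.8, 0.0, -10.2]
opening: -0.0
```

```bash
cat >> h.py <<'E'
def valve(f,n=None):
    im=f['pixels'];h=cv2.cvtColor(im,cv2.COLOR_RGB2HSV);m=cv2.inRange(h,(12,110,60),(24,255,255))
    v,u=np.nonzero(m);X=onplane(f,np.c_[u,v],hub,ax)-hub;a,b=X@yy,X@up;r=np.hypot(a,b);k=(r>62)&(r<106)
    if not k.any():return None
    return int(k.sum()),np.degrees(np.arctan2(np.median(a[k]),-np.median(b[k]))).round(1),np.median(r[k]).round(1)
E
python3 - <<'E'
from rig import *
from h import *
s=sense();print(where(s))
for p,a in zip(range(142,179,6),arc(s,range(142,179,6))):print(p,a)
for n in('scene0','top0','scene1','wrist1'): print(n,valve(load(n+'.npz')))
for n in('scene','top','wrist'):
    f=grab_frame(n);np.savez(n+'2.npz',**f);print(n,valve(f))
E
```

```text
{'r': np.float64(64.5), 'phi': np.float64(135.2), 'd': np.float64(-3.9), 't': 7.45, 'F': array([  2.8,   0. , -10.2])}
142 [-0.0006 -0.0071 -0.0029]
148 [ 0.0004 -0.0067 -0.0014]
154 [ 0.0011 -0.0066 -0.0011]
160 [ 0.0017 -0.0065 -0.0009]
166 [ 0.0024 -0.0063 -0.0007]
172 [ 0.003  -0.0061 -0.0004]
178 [ 0.0036 -0.0058 -0.0002]
scene0 (43, np.float64(-123.0), np.float64(83.0))
top0 (5, np.float64(-119.8), np.float64(70.2))
scene1 (42, np.float64(-122.8), np.float64(83.7))
wrist1 (540, np.float64(-122.9), np.float64(85.3))
scene None
top (5, np.float64(-89.3), np.float64(88.5))
wrist (2012, np.float64(-92.3), np.float64(85.8))
```

Pushing works (wrist view: q -122.9° to -92.3°, finger 24.5° behind the spoke). Carry on to finger φ≈166.

play_rows(moves=[[[-0.0005, -0.0035, -0.001], [0, 0, 0], 0], [[0, -0.0035, -0.001], [0, 0, 0], 0], [[0, -0.0035, -0.0005], [0, 0, 0], 0], [[0.0005, -0.0035, -0.0005], [0, 0, 0], 0], [[0.0005, -0.0035, -0.0005], [0, 0, 0], 0], [[0.0005, -0.003, -0.0005], [0, 0, 0], 0], [[0.001, -0.003, -0.0005], [0, 0, 0], 0], [[0.001, -0.003, -0.0005], [0, 0, 0], 0], [[0.001, -0.003, -0.0005], [0, 0, 0], 0], [[0.001, -0.003, 0], [0, 0, 0], 0], [[0, 0, 0], [0, 0, 0], 0]])

```text
clock: 8.7
eef_pos: [578.8, -86.6, 223.0]
tcp_rot: [-2.609, 0.597, 1.697]
contact_force: [0.4, -0.6, -7.1]
opening: 0.002
```

```bash
python3 - <<'E'
from rig import *
from h import *
s=sense();print(where(s))
f=grab_frame('wrist');v=valve(f);print(v)
q=v[1]
print('next window centre',q+144)
out=to(pt(65,160,-5),s); R=Ro.from_euler('xyz',s['tcp_rot'])
print('over',R.inv().apply(pt(65,q+144,-5)-s['eef_pos']).round(1))
E
```

```text
{'r': np.float64(64.2), 'phi': np.float64(165.8), 'd': np.float64(-3.9), 't': 8.7, 'F': array([ 0.4, -0.6, -7.1])}
(1311, np.float64(-65.3), np.float64(79.5))
next window centre 78.7
over [28.  80.7 25. ]
```

play_rows(moves=[[[-0.001, 0.003, 0], [0, 0, 0], 0], [[0, 0, -0.015], [0, 0, 0], 0], [[0, 0, -0.025], [0, 0, 0], 0], [[0, 0, -0.03], [0, 0, 0], 0], [[0, 0, -0.03], [0, 0, 0], 0], [[0, 0, -0.03], [0, 0, 0], 0], [[0.005, 0.015, 0.005], [0, 0, 0], 0], [[0.008, 0.022, 0.007], [0, 0, 0], 0], [[0.008, 0.022, 0.007], [0, 0, 0], 0], [[0.008, 0.018, 0.006], [0, 0, 0], 0], [[0, 0, 0], [0, 0, 0], 0], [[0, 0, 0], [0, 0, 0], 0]])

```text
clock: 9.95
eef_pos: [693.7, -21.1, 247.0]
tcp_rot: [-2.607, 0.597, 1.698]
contact_force: [-1.0, 0.5, -7.1]
opening: -0.0
```

```bash
python3 - <<'E'
from rig import *
from h import *
s=sense();print(where(s))
for n in('wrist','scene'):
    f=grab_frame(n);v=valve(f);print(n,v)
    if n=='wrist': w=f;q=v[1]
print(to(pt(65,q+144,-5),s).round(1))
im=w['pixels'][:,:,::-1].copy()
for p in (q+144,): cv2.circle(im,tuple(np.int32(proj(w,[pt(65,p,-22)])[0])),4,(0,0,255),-1)
for p in (q,): 
    for r in(66,104):cv2.circle(im,tuple(np.int32(proj(w,[pt(r,p,0)])[0])),3,(0,255,0),-1)
cv2.imwrite('pics/w2.png',im)
E
```

```text
{'r': np.float64(71.6), 'phi': np.float64(116.5), 'd': np.float64(-125.6), 't': 9.95, 'F': array([-1. ,  0.5, -7.1])}
wrist (527, np.float64(-65.3), np.float64(85.1))
scene (5, np.float64(-66.6), np.float64(67.8))
[-2.000e-01  1.000e-01  1.286e+02]
```

View pics/w2.png

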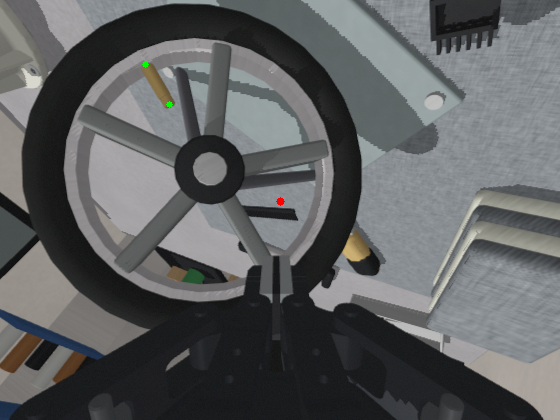

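The stem (green overlay) matches q = -65.3°, and the next window's target (280,201) is clear. Insert.

play_rows(moves=[[[0, 0, 0.015], [0, 0, 0], 0], [[0, 0, 0.025], [0, 0, 0], 0], [[0, 0, 0.025], [0, 0, 0], 0], [[0, 0, 0.025], [0, 0, 0], 0], [[0, 0, 0.022], [0, 0, 0], 0], [[0, 0, 0.016], [0, 0, 0], 0], [[0, 0, 0], [0, 0, 0], 0]])

```text
clock: 10.75
eef_pos: [636.2, -91.4, 156.6]
tcp_rot: [-2.608, 0.597, 1.697]
contact_force: [-0.3, -0.1, -7.0]
opening: -0.0
```

```bash
python3 - <<'E'
from rig import *
from h import *
s=sense();print(where(s))
for p,a in zip(range(84,151,6),arc(s,range(84,151,6))):print(p,a)
E
```

```text
{'r': np.float64(64.4), 'phi': np.float64(79.6), 'd': np.float64(-5.1), 't': 10.75, 'F': array([-0.3, -0.1, -7. ])}
84 [-0.0044 -0.0017 -0.0016]
90 [-0.0053 -0.0035 -0.0024]
96 [-0.0049 -0.0041 -0.0024]
102 [-0.0044 -0.0046 -0.0023]
108 [-0.0039 -0.0051 -0.0023]
114 [-0.0033 -0.0055 -0.0022]
120 [-0.0027 -0.0059 -0.0021]
126 [-0.0021 -0.0062 -0.002 ]
132 [-0.0014 -0.0064 -0.0018]
138 [-0.0007 -0.0066 -0.0017]
144 [-0.0001 -0.0066 -0.0015]
150 [ 0.0006 -0.0067 -0.0013]
```

play_rows(moves=[[[-0.0045, -0.0015, -0.0015], [0, 0, 0], 0], [[-0.0025, -0.002, -0.001], [0, 0, 0], 0], [[-0.0025, -0.002, -0.001], [0, 0, 0], 0], [[-0.0025, -0.002, -0.001], [0, 0, 0], 0], [[-0.0025, -0.002, -0.001], [0, 0, 0], 0], [[-0.002, -0.0025, -0.001], [0, 0, 0], 0], [[-0.002, -0.0025, -0.001], [0, 0, 0], 0], [[-0.002, -0.0025, -0.001], [0, 0, 0], 0], [[-0.002, -0.0025, -0.001], [0, 0, 0], 0], [[-0.0015, -0.003, -0.001], [0, 0, 0], 0], [[-0.0015, -0.003, -0.001], [0, 0, 0], 0], [[-0.0015, -0.003, -0.001], [0, 0, 0], 0], [[-0.001, -0.003, -0.001], [0, 0, 0], 0], [[-0.001, -0.003, -0.001], [0, 0, 0], 0], [[-0.001, -0.003, -0.001], [0, 0, 0], 0], [[-0.0005, -0.003, -0.001], [0, 0, 0], 0], [[-0.0005, -0.0035, -0.001], [0, 0, 0], 0], [[-0.0005, -0.0035, -0.001], [0, 0, 0], 0], [[0, -0.0035, -0.0005], [0, 0, 0], 0], [[0, 0, 0], [0, 0, 0], 0]])

```text
clock: 12.75
eef_pos: [603.4, -96.9, 210.3]
tcp_rot: [-2.609, 0.597, 1.697]
contact_force: [1.1, -0.6, -7.0]
opening: -0.001
```

```bash
python3 - <<'E'
from rig import *
from h import *
s=sense();print(where(s))
for n in('wrist','top','scene'):
    f=grab_frame(n);print(n,valve(f))
for p,a in zip(range(143,162,3),arc(s,range(143,162,3))):print(p,a)
E
```

```text
{'r': np.float64(63.0), 'phi': np.float64(139.1), 'd': np.float64(-5.2), 't': 12.75, 'F': array([ 1.1, -0.6, -7. ])}
wrist (707, np.float64(-16.1), np.float64(75.6))
top (1, np.float64(-14.8), np.float64(104.5))
scene (39, np.float64(-16.3), np.float64(83.8))
143 [-0.002  -0.0042 -0.0013]
146 [ 0.0002 -0.0033 -0.0007]
149 [ 0.0003 -0.0033 -0.0006]
152 [ 0.0005 -0.0033 -0.0006]
155 [ 0.0007 -0.0033 -0.0005]
158 [ 0.0008 -0.0033 -0.0005]
161 [ 0.001  -0.0032 -0.0004]
```

play_rows(moves=[[[0, -0.0025, -0.0005], [0, 0, 0], 0], [[0, -0.0025, -0.0005], [0, 0, 0], 0], [[0.0005, -0.0025, -0.0005], [0, 0, 0], 0], [[0.0005, -0.0025, -0.0005], [0, 0, 0], 0], [[0.0005, -0.0025, -0.0005], [0, 0, 0], 0], [[0.0005, -0.0025, -0.0005], [0, 0, 0], 0], [[0, 0, 0], [0, 0, 0], 0], [[0, 0, 0], [0, 0, 0], 0]])

```text
clock: 13.7
eef_pos: [591.2, -91.1, 217.3]
tcp_rot: [-2.609, 0.597, 1.697]
contact_force: [0.2, 0.5, -7.9]
opening: -0.0
```

```bash
cat > chk.py <<'E'
from rig import *
from h import *
s=sense();print(where(s))
for n in('wrist','top','scene'):
    f=grab_frame(n);np.savez(n+'9.npz',**f);print(n,valve(f))
E
python3 chk.py
```

```text
{'r': np.float64(61.9), 'phi': np.float64(153.0), 'd': np.float64(-5.4), 't': 13.7, 'F': array([ 0.2,  0.5, -7.9])}
wrist (1251, np.float64(-2.9), np.float64(85.3))
top None
scene (43, np.float64(-3.1), np.float64(84.2))
```

play_rows(moves=[[[0.0003, -0.001, 0], [0, 0, 0], 0], [[0.0003, -0.001, 0], [0, 0, 0], 0], [[0.0003, -0.001, 0], [0, 0, 0], 0], [[0, 0, 0], [0, 0, 0], 0], [[0, 0, 0], [0, 0, 0], 0]])

```text
clock: 14.35
eef_pos: [588.9, -89.8, 217.7]
tcp_rot: [-2.61, 0.597, 1.697]
contact_force: [3.1, 0.1, -8.3]
opening: 0.002
```

```bash
python3 chk.py; python3 - <<'E'
from h import *
w=load('wrist9.npz');im=w['pixels'][:,:,::-1].copy()
for r in(66,104):cv2.circle(im,tuple(np.int32(proj(w,[pt(r,0,0)])[0])),3,(0,255,0),-1)
for k in range(5):
    for r in(35,95):cv2.circle(im,tuple(np.int32(proj(w,[pt(r,36+72*k,-22)])[0])),3,(0,0,255),-1)
cv2.imwrite('pics/w3.png',im)
E
```

```text
{'r': np.float64(61.3), 'phi': np.float64(155.4), 'd': np.float64(-5.2), 't': 14.35, 'F': array([ 3.1,  0.1, -8.3])}
wrist (1340, np.float64(-0.8), np.float64(85.4))
top None
scene (42, np.float64(-1.1), np.float64(85.6))
```

View pics/w3.png

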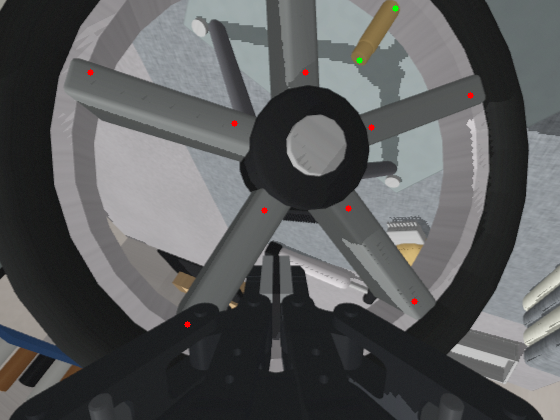

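The stem lines up with the q = 0 overlay (green, 359,60 to 396,8), just under 1° short. One small nudge, then back off the spoke and withdraw.

play_rows(moves=[[[0.0002, -0.0009, 0], [0, 0, 0], 0], [[0, 0, 0], [0, 0, 0], 0], [[0, 0, 0], [0, 0, 0], 0]])

```text
clock: 14.8
eef_pos: [588.0, -89.5, 218.0]
tcp_rot: [-2.61, 0.597, 1.697]
contact_force: [3.0, -0.1, -7.6]
opening: -0.003
```

```bash
python3 chk.py
```

```text
{'r': np.float64(61.4), 'phi': np.float64(156.3), 'd': np.float64(-4.9), 't': 14.8, 'F': array([ 3. , -0.1, -7.6])}
wrist (1335, np.float64(0.0), np.float64(85.1))
top None
scene (42, np.float64(0.0), np.float64(85.6))
```

play_rows(moves=[[[0, 0.002, 0], [0, 0, 0], 0], [[-0.001, 0.003, 0], [0, 0, 0], 0], [[0, 0, -0.015], [0, 0, 0], 0], [[0, 0, -0.025], [0, 0, 0], 0], [[0, 0, -0.03], [0, 0, 0], 0], [[0, 0, -0.03], [0, 0, 0], 0], [[0, 0, -0.03], [0, 0, 0], 0], [[0, 0, -0.03], [0, 0, 0], 0], [[0, 0, -0.02], [0, 0, 0], 0], [[0, 0, 0], [0, 0, 0], 0], [[0, 0, 0], [0, 0, 0], 0], [[0, 0, 0], [0, 0, 0], 0]])

```text
clock: 16.15
eef_pos: [671.5, 6.3, 343.9]
tcp_rot: [-2.607, 0.597, 1.698]
contact_force: [0.3, -1.0, -7.0]
opening: -0.0
```

```bash
python3 chk.py; python3 - <<'E'
from h import *
a,b=load('top0.npz')['pixels'],load('top9.npz')['pixels']
c,d=load('scene0.npz')['pixels'],load('scene9.npz')['pixels']
im=np.vstack([np.hstack([a,b]),np.hstack([c,d])])[:,:,::-1]
cv2.imwrite('pics/fin.png',cv2.resize(im,(800,600),interpolation=cv2.INTER_AREA))
E
```

```text
{'r': np.float64(120.2), 'phi': np.float64(165.8), 'd': np.float64(-173.3), 't': 16.15, 'F': array([ 0.3, -1. , -7. ])}
wrist (274, np.float64(-0.4), np.float64(85.0))
top None
scene (42, np.float64(0.0), np.float64(85.6))
```

View pics/fin.png

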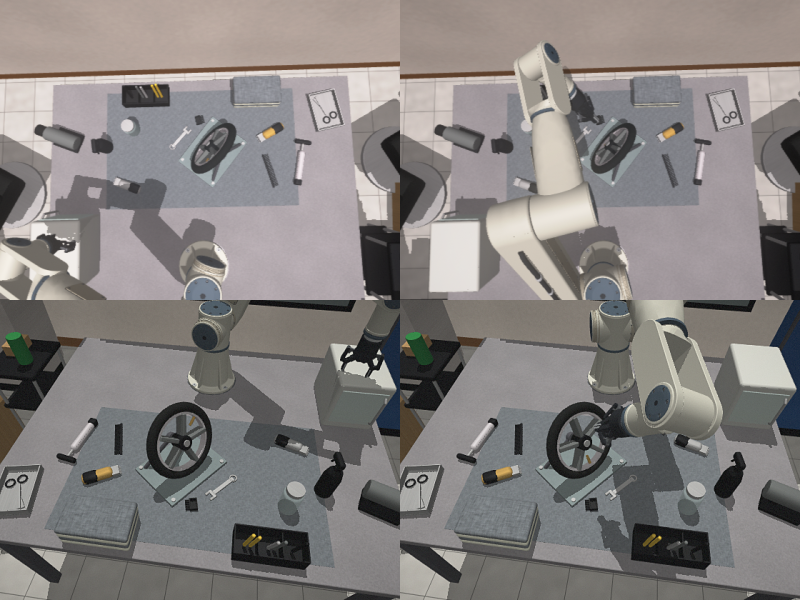

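The valve is at the bottom (0.0° by the scene camera, -0.4° by the wrist), the fingers are out, and the loose things look where they were. Handing in.

```bash
python3 -c "
from rig import *
print(sign_off())"
```

```text
the job is handed in; nothing more can be done
None
```

The wheel is set for pumping: the valve is at the bottom with its stem pointing up at the hub. I handed the job in at about 16.3 s of the 61 s allowed.

- **What I did:** With shut fingertips, I pushed one spoke from the window in front of it, turning the wheel from about -123° to -65°. I drew the fingers right out, entered the next window, and pushed the next spoke to 0°. I then backed off the spoke and withdrew. I only used windows without the valve and pushed at about 61–65 mm radius, well inside the rim (102 mm) and tyre.
- **Last checks:** After withdrawing, the valve angle read 0.0° from the scene camera and -0.4° from the wrist camera. The top camera could not see the valve, so it gave no reading. The fingertips were about 170 mm in front of the wheel.
- **Forces:** The fingertip push measured only a few newtons. The force reading kept a steady offset of about -7 N in z with nothing touched.
- **Other items:** The before and after pictures show no loose item displaced. The arm hides a few of them in the last top view, but the scene view shows those in place, apart from the silver clipper, which it partly hides. I compared these pictures by eye and did not measure positions.

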